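# Retain the wagon wheel with its spring clip

### The arm

A 6-joint arm with a two-finger parallel gripper is mounted at the origin on the work surface. World frame = base frame: x ahead of the robot, y to its left, z up, the work surface at z = 0. Lengths are in m, angles in rad, forces in N, time in s.
With the tool pointing down it reaches from about 0.35 to 0.975 m from the base axis. Payload 4.9 kg.
Tool frame: the origin (TCP) lies at the very end of the fingers, on their centre line; the grasp point (between the pads) lies 19 mm behind it; z points along the fingers, y is the direction in which the jaws open and shut (so a half turn about z gives the same grasp; the last joint's range is limited). The gripper opens to 85 mm and grips with 20 to 120 N. Pads are 22 mm wide; open, the fingers measure 114 mm over their backs; the gripper's body (76 mm by 85 mm) begins 54 mm behind the grasp point. The pads swing forward as they close: fully open they stand 13 mm farther back than shut.
Start: joints at [1.064, 0.053, 1.613, -0, 1.476, -0.119], TCP at [0.236, 0.579, 0.231] pointing down, gripper open.
Joint ranges: [-3.01, 3.01], [-1.01, 2.22], [0.06, 2.58], [-1.02, 4.17], [0.09, 2.62], [-3.14, 3.14]. Speed limits (rad/s): [2.57, 2.57, 3.14, 3.14, 3.14, 3.14].

### API

Orientations are given as a unit quaternion [w, x, y, z].
In Python, from plant import monitor, eyes, manip gives the robot as it stands.
- The arm moves only by the tool step_arm, never from a script. Its argument "motion" is a list of rows, each a list of 7 numbers: the shift along the world's x, y, z scaled (see below), then the turn, a rotation vector about the world's x, y, z scaled (see below), then the closure in counts, from 0 (fully open) to 255 (shut). In form: [[x, y, z, ax, ay, az, grip], ...]. A call has 1 to 10 rows; each row is the pose to reach, as a shift and turn from the pose commanded when the call began; what a row does not reach only later rows make up. The controller multiplies each number of a shift by 0.5 m and each number of a turn by 1.5 rad. A row lasts 1/10 s, in which the tool goes at most 50 mm and 8.59 degrees, less where a joint would pass 70% of its speed; a pose out of reach is approached as far as the arm can. A call with a number of a shift or a turn outside -1 to 1 is refused whole. A call with a gripper value outside its range is refused whole. The fingers move at their own pace and stop on an object; the grip force is fixed at half the most. Time passes only in rows, so rows that repeat a pose let the fingers close. It gives the time, the measured TCP pose, the force and the opening at its end, in the units of the state.
- monitor.state(): the state, without advancing time (a new reading comes with each control period).
- eyes.grab_frame(name): name is "scene" or "top" or "wrist"; returns a dict with "pixels" (420x560x3 uint8, red, green, blue), "mtx" (3x3 intrinsics, pixels), "dist" ([k1, k2, p1, p2, k3] as OpenCV has them; the pictures are not rectified), "rvec" (rotation vector, rad) and "tvec" (3), from world to camera coordinates, as OpenCV has them; the wrist camera has in their place "hand_eye" (4x4, takes a point from camera to tool coordinates, whose origin is the TCP and whose axes are the flange's). Camera axes: x right, y down, z forward; pixel columns grow to the right and rows downward; lengths in m; the calibration is good to about 2 mm. A picture is of the moment at which its call begins: read the wrist's pose just before it. There is no depth.
- manip.job_done(): hands the job in, once; it reports no verdict.
Trained networks look in the newest picture that a camera, given by its name, has taken for a name from the list of things; names that differ only in an ending like _2 or _b are one class to them, and where a whole thing is asked for, a point or a joint stands for the part that bears it (a point fixed in the world has none). Each returns a list of dicts, best first, with "p" (0 to 1); they miss things now and then, are a little off and sometimes report something else, mostly with a low value. They report only what shows in the picture. A call takes as long as a camera call. They do not tell look-alikes from the thing itself.
- eyes.look_for(name, camera): "box" ([centre column, centre row, width, height] in pixels, round what is visible of it).
- eyes.pinpoint(name, camera): "uv" ([column, row] in pixels: a listed point, or the origin of a listed thing).
The state is a dict: "time": time; "joint_pos": joint angles; "joint_vel": joint speeds; "joint_efforts": joint torques, N m; "tool_pos": TCP position; "tool_rot": TCP orientation; "contact_force": force on the tool from outside, world axes, zero at the start; "ft_torque": the same for the moment, N m; "gripper_width": opening from 0.0 (shut) to 1.0 (fully open).
Only numpy, scipy, OpenCV 4.12 (cv2) and the standard library are available. Lean on these libraries where they do the work, as an engineer would, in place of code of your own. Each camera call takes 0.05 s, during which the arm holds its last target.

### The job

Slide the red wheel along its axle fully home against the brass collar on the wagon, then take the yellow spring clip from the rack and press it straight down over the axle groove this uncovers until it snaps fully home. Leave the wide blue clip in the rack and the other things on the bench where they are, and let go of everything at the end.

Things in the scene. Friction and masses are not known exactly. Their poses are not given: they have to be found in the camera images.
- groove (a point): centre of the groove in the horizontal steel axle of the fixed wooden wagon, on the axle's centre line, 110 mm above the bench. Its y axis runs along the axle towards the free end, z is up. The groove is 16 mm long (y) and 16 mm in diameter; the axle on both sides of it is 24 mm in diameter and ends 36 mm from this point.
- wagon: the fixed wagon that carries the axle; origin on the bench straight below the groove, axes as the groove's. Along its y lie a brass collar (28 mm diameter, y = -57 to -63 mm), then wooden bearing block and deck from y = -65 to -225 mm, up to 124 mm above the bench, with a green wheel on the far side.
- wheel (a joint): how far (m) the red wheel stands from home along the axle towards the free end: 0 = home against the collar, at most 0.042. It slides with about 2.5 N of friction, stays where it is left and does not turn. Until it is nearly home its hub covers the groove.
- wheel_top (a point): topmost point of the red wheel's rim, mid-thickness; moves with the wheel; axes as the groove's. Disc 104 mm in diameter, 20 mm thick (y), hub 32 mm in diameter reaching 27 mm from the disc's face towards the free end. The rim can be gripped across its thickness from above. Wheel home: this point lies at -46 mm along y from the groove's centre.
- clip_bore (a point): centre of the bore of the yellow plastic spring clip: an upside-down U 34 mm wide (x), 12 mm thick (y, the bore's axis), opening down (-z), a finger tab on top. It reaches from 9.4 mm below this point to 47 mm above. The jaw beads touch the groove when this point is 12 mm above the groove's centre and take about 7 to 10 N (briefly more if pushed fast or off-centre) to push over it; seated, both points coincide.
- clip_tab (a point): middle of the yellow clip's finger tab, 34 mm above clip_bore in the clip's frame. The tab is a block 26 mm wide (x), 12 mm thick (y), its top 13 mm above this point, its foot 19 mm below it where the 34 mm wide body begins. Grip it here.
- rack: the fixed dark wooden rack, 170 mm (x) by 60 mm (y), 12 mm thick, origin under its centre. Two slots at x = -42 and +42 mm hold one clip each, upright, loosely straddling an 8 mm ridge between slot walls 24 mm above the bench; clip axes as the rack's. Which clip stands in which slot varies. Lift a clip straight up.
- wide_clip_tab (a point): middle of the finger tab of the wide blue clip in the other rack slot, 84 mm from the yellow clip (a spare for another axle; leave it alone). Same tab as the yellow clip's, body 46 mm wide.
- tub_mid (a point): middle of the loose clear plastic tub, 116 mm in diameter, 75 mm high; leave it alone
- pliers: loose pliers lying flat with blue handles, 165 mm long, 18 mm high; origin at the pivot, handles along -x; leave them alone
- screwdriver: loose screwdriver with an orange handle, 200 mm long, 26 mm high, lying along its x axis; origin mid-length; leave it alone
Not all that is in view belongs to the job. Of the things like the part that bears clip_bore, leave any that is turquoise; of the rest the smaller one is meant.

How it is judged:
By the outcome, as a careful person would: the job done as asked, in the order asked, and still so for the second after the job is handed in, with the robot touching nothing.
It also fails if it takes over 48 s, if anything falls off the work surface, if the arm or the gripper's body presses on something with over 40 N, if the wrist force passes 120 N, or if a joint passes its speed limit or range.

## Working session

There is one attempt and no reset: what is moved stays moved. The work goes in short steps, Python scripts to look and compute and a tool call to move; the robot and the scene stay as the last step left them, time stands still between calls to the robot, and variables do not carry over. Pictures are saved under pics/ and viewed, and the job is handed in when it is done.

Besides the shell and the picture viewer there is one more tool, called after "Call:" as name(argument=value, ...), one argument or row to a line, values as JSON. step_arm: Moves the arm, as the interface text tells. Its arguments: {"type":"object","properties":{"motion":{"type":"array","items":{"type":"array","items":{"type":"number"}}}},"required":["motion"]}

```bash
ls; mkdir -p pics; cat > h.py <<'E'
import numpy as np, cv2, sys
from plant import monitor, eyes, manip
from scipy.spatial.transform import Rotation as R
E
python3 - <<'E'
from h import *
s=monitor.state(); print(s)
for c in ("scene","top","wrist"):
    f=eyes.grab_frame(c); cv2.imwrite(f"pics/{c}0.png",f["pixels"][:,:,::-1])
    np.savez(f"{c}0.npz",**{k:v for k,v in f.items()})
    print(c,{k:np.round(v,4).tolist() for k,v in f.items() if k!="pixels"})
    for n in ("clip_tab","clip_bore","wide_clip_tab","wheel_top","groove","rack","wagon"):
        print(n,[(np.round(d["uv"]).tolist(),round(d["p"],2)) for d in eyes.pinpoint(n,c)])
print(monitor.state()["time"])
E
```

```text
pics
{'time': 0.0, 'joint_pos': array([ 1.06396311e+00,  5.33699892e-02,  1.61426031e+00, -1.70726268e-06,
        1.47599473e+00, -1.18980126e-01]), 'joint_vel': array([-0.00047748,  0.00057937, -0.00079315, -0.00020992, -0.00023985,
        0.00017294]), 'joint_efforts': array([-7.83140313e-04, -3.93672788e+01, -3.70178854e+01, -1.84698906e-04,
        6.74491923e-03, -2.90271794e-05]), 'tool_pos': array([0.23606785, 0.57804697, 0.230075  ]), 'tool_rot': array([-3.12000015e-04,  1.92713132e-01,  9.81254613e-01, -9.67106146e-04]), 'contact_force': array([-0.22996754, -0.99017889, -0.83803517]), 'ft_torque': array([-0.00757202,  0.01359745,  0.01727803]), 'gripper_width': 1.0000667148580287}
scene {'mtx': [[416.5114, 0.0, 282.4581], [0.0, 416.5114, 213.1493], [0.0, 0.0, 1.0]], 'dist': [0.0202, 0.0, 0.0, 0.0, 0.0], 'rvec': [0.7001, 2.4477, -1.3443], 'tvec': [0.4079, -0.076, 1.2843]}
clip_tab [([388.0, 281.0], 0.75), ([330.0, 283.0], 0.73), ([367.0, 321.0], 0.64)]
clip_bore [([363.0, 332.0], 0.94), ([333.0, 294.0], 0.75), ([380.0, 297.0], 0.72)]
wide_clip_tab [([298.0, 301.0], 0.91)]
w
[... 326 characters left out ...]
b [([176.0, 218.0], 0.75), ([221.0, 212.0], 0.57), ([196.0, 254.0], 0.46)]
clip_bore [([200.0, 253.0], 0.65), ([180.0, 217.0], 0.54), ([218.0, 214.0], 0.41)]
wide_clip_tab [([217.0, 181.0], 0.68)]
wheel_top [([342.0, 204.0], 0.56)]
groove [([332.0, 208.0], 0.67)]
rack [([220.0, 201.0], 0.56)]
wagon [([343.0, 204.0], 0.59), ([329.0, 213.0], 0.55)]
wrist {'mtx': [[371.1306, 0.0, 278.9848], [0.0, 371.1306, 212.2351], [0.0, 0.0, 1.0]], 'dist': [-0.0765, 0.0, 0.0, 0.0, 0.0], 'hand_eye': [[0.0002, -0.9476, -0.3193, 0.0813], [1.0, 0.0003, -0.0003, -0.0003], [0.0004, -0.3193, 0.9476, -0.143], [0.0, 0.0, 0.0, 1.0]]}
clip_tab []
clip_bore []
wide_clip_tab []
wheel_top []
groove []
rack []
wagon []
1.2
```

```bash
python3 - <<'E'
import cv2,numpy as np
for n,(x0,y0,x1,y1) in dict(scene0=(190,140,470,350),top0=(130,130,410,340)).items():
    im=cv2.imread(f"pics/{n}.png"); cv2.imwrite(f"pics/{n}c.png",cv2.resize(im[y0:y1,x0:x1],None,fx=2.85,fy=2.85,interpolation=cv2.INTER_CUBIC))
E
```

```text
(no output)
```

View pics/scene0.png

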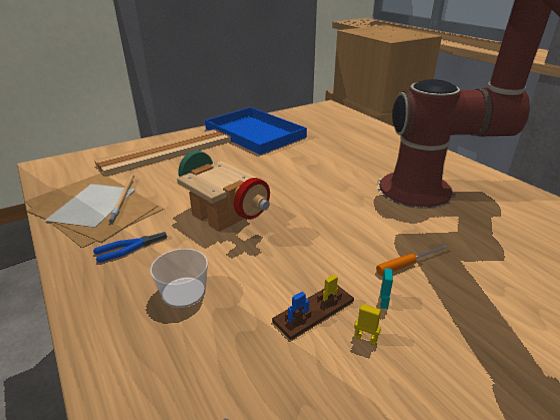

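View pics/top0.png

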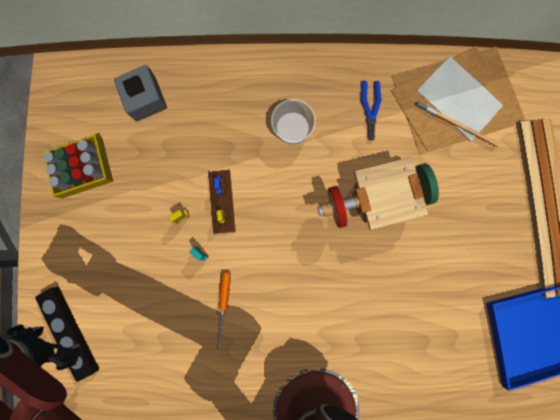

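View pics/wrist0.png

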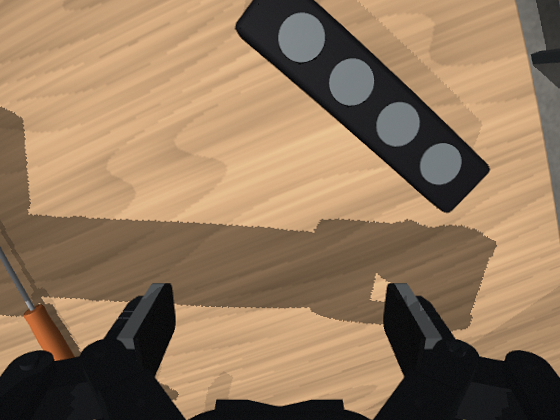

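View pics/scene0c.png

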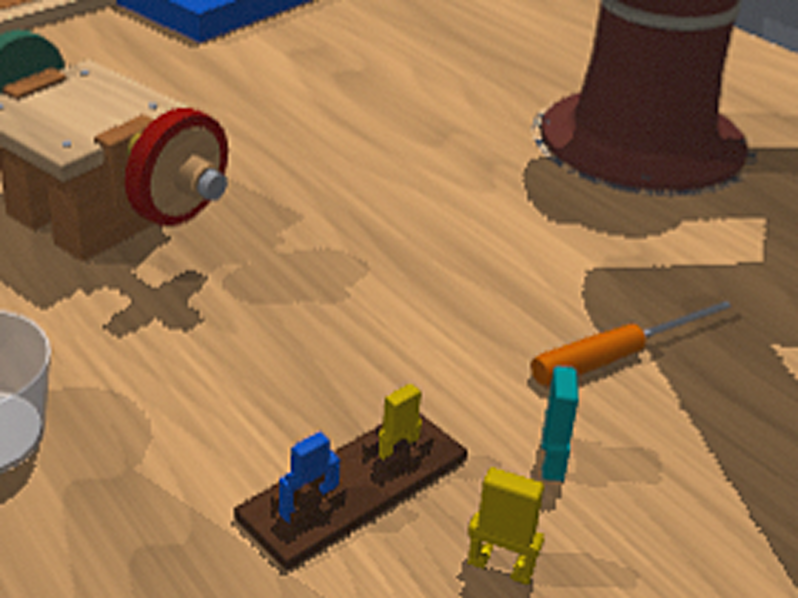

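View pics/top0c.png

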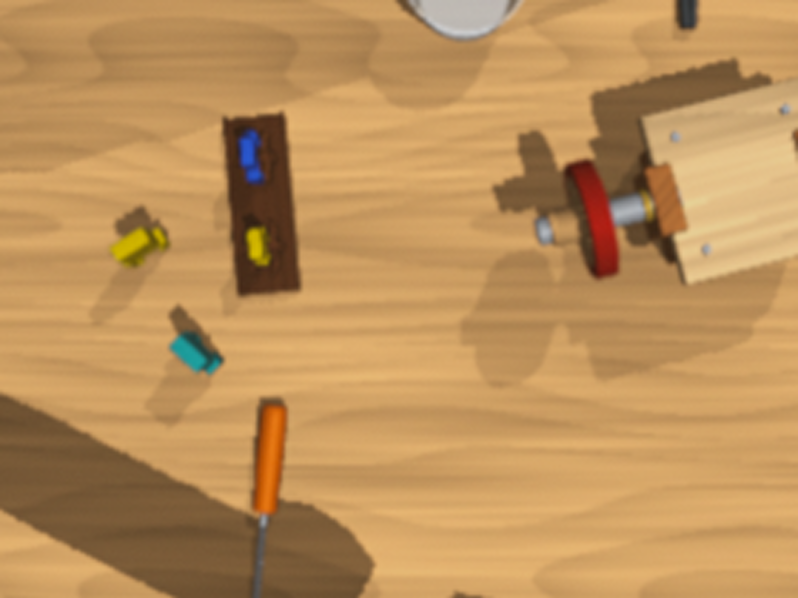

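```bash
cat >> h.py <<'E'
def ray(c,uv,state=None):
    p=cv2.undistortPoints(np.array([[uv]],float),c["mtx"],c["dist"])[0,0]
    d=np.array([p[0],p[1],1.])
    if "rvec" in c:
        M=cv2.Rodrigues(np.asarray(c["rvec"],float))[0]; t=np.asarray(c["tvec"],float).ravel()
        return -M.T@t, M.T@d
    H=np.asarray(c["hand_eye"]); q=state["tool_rot"]; Rm=R.from_quat([q[1],q[2],q[3],q[0]]).as_matrix()
    return Rm@H[:3,3]+state["tool_pos"], Rm@H[:3,:3]@d
def plane(c,uv,z,s=None):
    o,d=ray(c,uv,s); return o+d*(z-o[2])/d[2]
def tri(rs):
    A=0;b=0
    for o,d in rs:
        d=d/np.linalg.norm(d); P=np.eye(3)-np.outer(d,d); A=A+P; b=b+P@o
    x=np.linalg.solve(A,b); return x,[np.linalg.norm(np.cross(x-o,d/np.linalg.norm(d))) for o,d in rs]
def proj(c,X):
    return cv2.projectPoints(np.array(X,float).reshape(-1,3),np.asarray(c["rvec"],float),np.asarray(c["tvec"],float),c["mtx"],c["dist"])[0][:,0]
E
python3 - <<'E'
from h import *
S=np.load("scene0.npz");T=np.load("top0.npz")
for n,a,b in [("tab",(330,283),(221,212)),("wide",(298,301),(217,181)),("wtop",(249,180),(342,204)),("groove",(254,201),(332,208)),("rack",(315,311),(220,201))]:
    x,e=tri([ray(S,a),ray(T,b)]); print(n,x.round(4),np.round(e,4))
f=lambda u,v:(130+u/2.85,130+v/2.85)
g=lambda u,v:(190+u/2.85,140+v/2.85)
rc=[plane(T,f(*p),.012) for p in [(222,118),(284,113),(300,290),(238,294)]]
print(np.round(rc,4), np.mean(rc,0)); 
for k in range(4): d=rc[(k+1)%4]-rc[k]; print(np.linalg.norm(d[:2]),np.degrees(np.arctan2(d[1],d[0])))
rs=[plane(S,g(*p),.012) for p in [(234,512),(286,559),(467,453)]];print("scene rack",np.round(rs,4))
a=[plane(T,f(*p),.11) for p in [(543,229),(566,225),(596,219),(630,209),(646,206)]]
print(np.round(a,4)); d=a[-1]-a[0]; print(np.degrees(np.arctan2(d[1],d[0])))
# axle end in scene
x,e=tri([ray(S,g(212,184)),ray(T,f(541,229))]);print("end",x,e)
E
```

```text
tab [0.5267 0.2506 0.0565] [0.0032 0.0032]
wide [0.6089 0.2608 0.0578] [0.0016 0.0016]
wtop [ 0.5406 -0.0506  0.159 ] [0.0015 0.0015]
groove [ 0.5368 -0.034   0.1077] [0.0028 0.0028]
rack [0.5634 0.2593 0.0051] [0.0001 0.0001]
[[0.644  0.2927 0.012 ]
 [0.6484 0.2329 0.012 ]
 [0.4794 0.2161 0.012 ]
 [0.4756 0.2749 0.012 ]] [0.56186172 0.25417089 0.012     ]
0.05988444409131014 -85.73812056785076
0.16985810585989447 -174.32753645356257
0.05891591647448906 93.69998724177678
0.16930728837502598 6.0059000750568075
scene rack [[0.6523 0.2388 0.012 ]
 [0.6442 0.2922 0.012 ]
 [0.4795 0.2795 0.012 ]]
[[ 0.5285 -0.0039  0.11  ]
 [ 0.5319 -0.0237  0.11  ]
 [ 0.537  -0.0497  0.11  ]
 [ 0.5456 -0.0793  0.11  ]
 [ 0.5482 -0.0932  0.11  ]]
-77.57445511163426
end [ 0.52867341 -0.00221513  0.11160318] [np.float64(0.0003498695127195098), np.float64(0.0003498695127194828)]
```

```bash
python3 - <<'E'
from h import *
s=monitor.state(); q=s["tool_rot"]; M=R.from_quat([q[1],q[2],q[3],q[0]]).as_matrix(); print(M.round(3)); print("toolx ang",np.degrees(np.arctan2(M[1,0],M[0,0])),"tooly",np.degrees(np.arctan2(M[1,1],M[0,1])))
print(s["time"],s["tool_pos"])
E
```

```text
[[-0.926  0.378  0.   ]
 [ 0.378  0.926  0.   ]
 [-0.     0.    -1.   ]]
toolx ang 157.783198253479 tooly 67.78319825711799
1.2 [0.23632433 0.57859513 0.23131131]
```

Call:
step_arm(
  motion=[
    [0.43, -0.9, 0.06, 0, 0, 0.404, 0],
    [0.43, -0.9, 0.06, 0, 0, 0.404, 0],
    [0.43, -0.9, 0.06, 0, 0, 0.404, 0],
    [0.43, -0.9, 0.06, 0, 0, 0.404, 0],
    [0.43, -0.9, 0.06, 0, 0, 0.404, 0],
    [0.43, -0.9, 0.06, 0, 0, 0.404, 0],
    [0.43, -0.9, 0.06, 0, 0, 0.404, 0],
    [0.43, -0.9, 0.06, 0, 0, 0.404, 0],
    [0.43, -0.9, 0.06, 0, 0, 0.404, 0],
    [0.43, -0.9, 0.06, 0, 0, 0.404, 0],
  ],
)

```text
time: 2.2
tool_pos: [0.4485, 0.1337, 0.2614]
tool_rot: [0.001, -0.109, 0.994, 0.0]
contact_force: [1.0, 0.4, 0.6]
gripper_width: 1.0
```

Call:
step_arm(
  motion=[
    [0.18, -0.36, 0, 0, 0, 0, 100],
    [0.18, -0.36, 0, 0, 0, 0, 100],
    [0.18, -0.36, 0, 0, 0, 0, 100],
    [0.18, -0.36, 0, 0, 0, 0, 100],
    [0.18, -0.36, 0, 0, 0, 0, 100],
    [0.18, -0.36, 0, 0, 0, 0, 100],
  ],
)

```text
time: 2.8
tool_pos: [0.5381, -0.0454, 0.2606]
tool_rot: [-0.0, -0.108, 0.994, 0.0]
contact_force: [-0.8, 0.9, 0.2]
gripper_width: 0.606
```

```bash
cat >> h.py <<'E'
def snap(c,n,names=()):
    s=monitor.state(); f=eyes.grab_frame(c); np.savez(n+".npz",tool_pos=s["tool_pos"],tool_rot=s["tool_rot"],**f)
    cv2.imwrite(f"pics/{n}.png",f["pixels"][:,:,::-1])
    q=s["tool_rot"];M=R.from_quat([q[1],q[2],q[3],q[0]]).as_matrix()
    print("t",s["time"],"tcp",s["tool_pos"].round(4),"tooly",np.degrees(np.arctan2(M[1,1],M[0,1])).round(2),"tilt",M[2].round(3),"F",s["contact_force"].round(1),"w",round(s["gripper_width"],3))
    for k in names: print(k,[(np.round(d["uv"],1).tolist(),round(d["p"],2)) for d in eyes.pinpoint(k,c)])
    return f,s
E
python3 - <<'E'
from h import *
snap("wrist","w1",["wheel_top","groove"])
E
```

```text
t 2.8 tcp [ 0.5381 -0.0454  0.2606] tooly 102.37 tilt [ 0.001  0.001 -1.   ] F [-0.8  0.9  0.2] w 0.606
wheel_top [([276.9, 213.3], 0.89)]
groove [([296.4, 196.0], 0.73), ([286.6, 166.5], 0.58)]
```

View pics/w1.png

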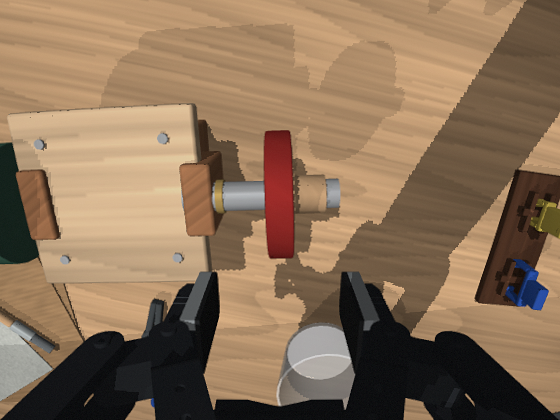

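```bash
python3 - <<'E'
from h import *
d=np.load("w1.npz"); s={k:d[k] for k in("tool_pos","tool_rot")}
def D(uv,z): return plane(d,uv,z,s)
A=D((219,195),.11);B=D((334,193.5),.11)
print("collar",A,"end",B,"ang",np.degrees(np.arctan2(*(B-A)[1::-1])),np.linalg.norm(B-A))
w=D((277,213.3),.162);print("wt",w)
u=(B-A)/np.linalg.norm(B-A)
for p in [(266,213),(293,213)]: print(D(p,.162), (D(p,.162)-s["tool_pos"])@u)
g=B-.036*u;print("groove",g,"wheel y",(w-g)@u, "collar-face y",(A-g)@u)
# wagon edges angle: deck edge near (196,105)-(211,282)
P=D((194,104),.124);Q=D((211,282),.124);print("deck edge",np.degrees(np.arctan2(*(P-Q)[1::-1])))
P=D((9,115),.124);Q=D((194,104),.124);print("deck edge",np.degrees(np.arctan2(*(Q-P)[1::-1])))
P=D((48,284),.124);Q=D((211,282),.124);print("deck edge",np.degrees(np.arctan2(*(Q-P)[1::-1])))
E
```

```text
collar [ 0.55095968 -0.093915    0.11      ] end [ 0.52942077 -0.00176198  0.11      ] ang 103.15556107109072 0.09463669120441107
wt [ 0.53898006 -0.04735402  0.162     ]
[ 0.54038873 -0.0547847   0.162     ] -0.009641238234338583
[ 0.53640921 -0.03665973  0.162     ] 0.008913774256738855
groove [ 0.53761422 -0.03681719  0.11      ] wheel y -0.010571153609886624 collar-face y -0.058636691204411055
deck edge -166.0054542648124
deck edge 104.30628956113954
deck edge 103.97632737798955
```

Call:
step_arm(
  motion=[
    [0.003, -0.002, -0.1, 0, 0, 0.014, 110],
    [0.003, -0.002, -0.2, 0, 0, 0.014, 110],
    [0.003, -0.002, -0.24, 0, 0, 0.014, 110],
    [0.003, -0.002, -0.24, 0, 0, 0.014, 110],
    [0.003, -0.002, -0.24, 0, 0, 0.014, 110],
  ],
)

```text
time: 3.45
tool_pos: [0.5397, -0.0445, 0.1418]
tool_rot: [0.0, -0.12, 0.993, -0.0]
contact_force: [0.3, -0.2, 0.6]
gripper_width: 0.568
```

```bash
python3 - <<'E'
from h import *
snap("wrist","w2",[]); snap("scene","s2",[])
im=cv2.imread("pics/s2.png");cv2.imwrite("pics/s2c.png",cv2.resize(im[110:290,140:340],None,fx=3,fy=3,interpolation=cv2.INTER_CUBIC))
E
```

```text
t 3.45 tcp [ 0.5397 -0.0445  0.1418] tooly 103.8 tilt [-0.001 -0.    -1.   ] F [ 0.3 -0.2  0.6] w 0.568
t 3.5 tcp [ 0.5407 -0.0449  0.1431] tooly 103.78 tilt [-0.003 -0.002 -1.   ] F [ 0.9  0.1 -0.1] w 0.568
```

View pics/w2.png

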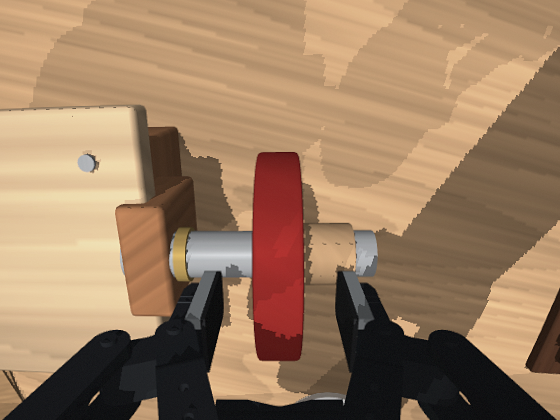

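View pics/s2c.png

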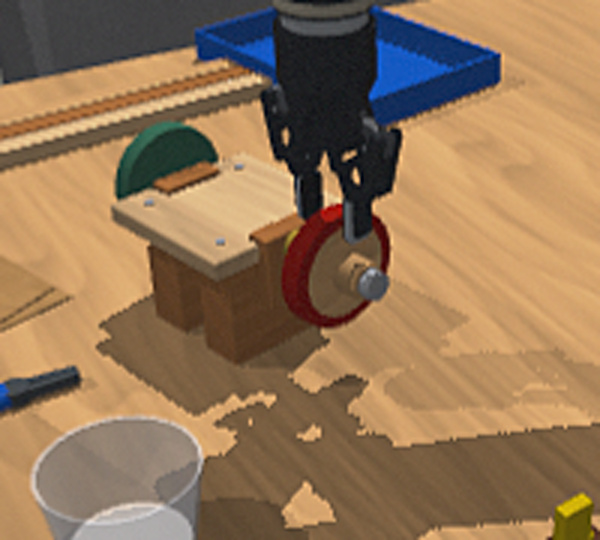

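Call:
step_arm(
  motion=[
    [0, 0, 0, 0, 0, 0, 255],
    [0, 0, 0, 0, 0, 0, 255],
    [0, 0, 0, 0, 0, 0, 255],
    [0, 0, 0, 0, 0, 0, 255],
    [0, 0, 0, 0, 0, 0, 255],
    [0, 0, 0, 0, 0, 0, 255],
  ],
)

```text
time: 4.15
tool_pos: [0.5405, -0.0455, 0.1429]
tool_rot: [0.001, -0.12, 0.993, -0.0]
contact_force: [-0.8, 0.8, 6.6]
gripper_width: 0.214
```

Call:
step_arm(
  motion=[
    [0.003, -0.013, 0, 0, 0, 0, 255],
    [0.006, -0.026, 0, 0, 0, 0, 255],
    [0.009, -0.038, 0, 0, 0, 0, 255],
    [0.012, -0.05, 0, 0, 0, 0, 255],
    [0.014, -0.058, 0, 0, 0, 0, 255],
    [0.014, -0.058, 0, 0, 0, 0, 255],
    [0.014, -0.058, 0, 0, 0, 0, 255],
  ],
)

```text
time: 4.85
tool_pos: [0.5479, -0.0749, 0.1429]
tool_rot: [0.002, -0.119, 0.993, -0.001]
contact_force: [0.8, -0.7, 4.7]
gripper_width: 0.217
```

Now creep to the stop, watching the force.

Call:
step_arm(
  motion=[
    [0.001, -0.002, 0, 0, 0, 0, 255],
    [0.001, -0.004, 0, 0, 0, 0, 255],
    [0.0015, -0.006, 0, 0, 0, 0, 255],
    [0.0015, -0.006, 0, 0, 0, 0, 255],
  ],
)

```text
time: 5.25
tool_pos: [0.5485, -0.0773, 0.1429]
tool_rot: [0.002, -0.119, 0.993, -0.0]
contact_force: [-1.0, 2.8, 5.3]
gripper_width: 0.216
```

Call:
step_arm(
  motion=[
    [0.0005, -0.002, 0, 0, 0, 0, 255],
    [0.001, -0.004, 0, 0, 0, 0, 255],
    [0.001, -0.004, 0, 0, 0, 0, 255],
  ],
)

```text
time: 5.55
tool_pos: [0.5486, -0.0778, 0.1429]
tool_rot: [0.001, -0.12, 0.993, 0.002]
contact_force: [-1.4, 7.2, 7.8]
gripper_width: 0.218
```

Call:
step_arm(
  motion=[
    [0.001, -0.004, 0, 0, 0, 0, 255],
    [0.0015, -0.007, 0, 0, 0, 0, 255],
    [0.0015, -0.007, 0, 0, 0, 0, 255],
  ],
)

```text
time: 5.85
tool_pos: [0.5486, -0.0779, 0.1428]
tool_rot: [0.001, -0.12, 0.993, 0.005]
contact_force: [-4.5, 19.2, 11.6]
gripper_width: 0.219
```

```bash
python3 - <<'E'
from h import *
snap("wrist","w3",[])
E
```

```text
t 5.85 tcp [ 0.5486 -0.0779  0.1428] tooly 103.78 tilt [-0.002  0.011 -1.   ] F [-4.5 19.2 11.6] w 0.219
```

View pics/w3.png

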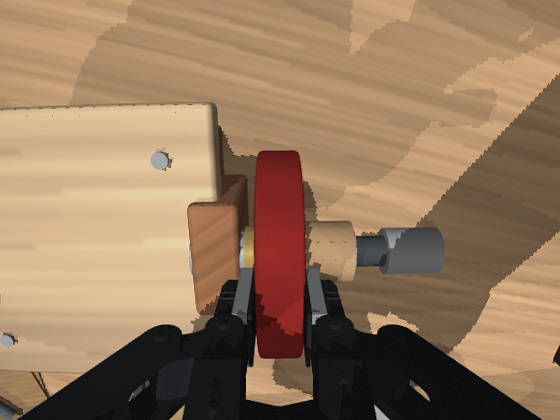

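```bash
python3 - <<'E'
from h import *
d=np.load("w3.npz"); s={k:d[k] for k in("tool_pos","tool_rot")}
u=np.array([np.cos(np.radians(103.6)),np.sin(np.radians(103.6)),0]);v=np.array([u[1],-u[0],0])
for n,uv,z in [("hubend",(356,251),.126),("groovestart",(357,251),.118),("grooveend",(381,251),.12),("end",(441,250),.11),("diskL",(255,251),.162),("wl",(256,250),.162),("wr",(304,250),.162),("wl2",(258,154),.115),("collar",(241,248),.11)]:
    p=plane(d,uv,z,s); r=p-s["tool_pos"]; print(n,p.round(4),"along",(r@u).round(4),"lat",(r@v).round(4))
im=cv2.imread("pics/w3.png");cv2.imwrite("pics/w3c.png",cv2.resize(im[140:370,220:460],None,fx=2.6,fy=2.6,interpolation=cv2.INTER_CUBIC))
E
```

```text
hubend [ 0.532  -0.0449  0.126 ] along 0.0359 lat -0.0084
groovestart [ 0.5351 -0.0417  0.118 ] along 0.0384 lat -0.0047
grooveend [ 0.5315 -0.0307  0.12  ] along 0.0498 lat -0.0055
end [0.5274 0.0047 0.11  ] along 0.0853 lat -0.0012
diskL [ 0.5266 -0.0932  0.162 ] along -0.0097 lat -0.025
wl [ 0.5261 -0.0929  0.162 ] along -0.0093 lat -0.0254
wr [ 0.522  -0.0759  0.162 ] along 0.0082 lat -0.0254
wl2 [ 0.5001 -0.1002  0.115 ] along -0.0103 lat -0.0524
collar [ 0.5506 -0.098   0.11  ] along -0.02 lat -0.0028
```

View pics/w3c.png

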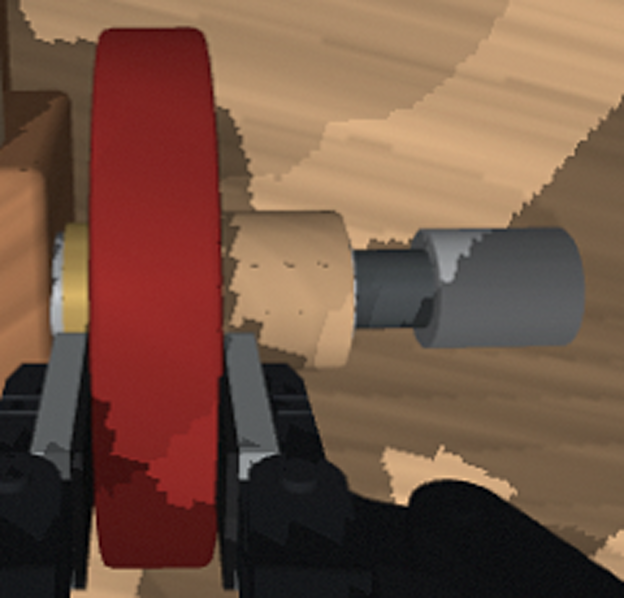

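Call:
step_arm(
  motion=[
    [0, 0, 0, 0, 0, 0, 110],
    [0, 0, 0, 0, 0, 0, 110],
    [0, 0, 0, 0, 0, 0, 110],
    [0, 0, 0.04, 0, 0, 0, 110],
    [0, 0, 0.12, 0, 0, 0, 110],
    [0, 0, 0.2, 0, 0, 0, 110],
    [0, 0, 0.2, 0, 0, 0, 110],
  ],
)

```text
time: 6.6
tool_pos: [0.5518, -0.0844, 0.2485]
tool_rot: [0.006, -0.119, 0.993, -0.003]
contact_force: [0.7, 0.6, 1.2]
gripper_width: 0.57
```

```bash
python3 - <<'E'
from h import *
snap("wrist","w4",["wheel_top","groove"])
E
```

```text
t 6.6 tcp [ 0.5518 -0.0844  0.2485] tooly 103.66 tilt [-0.011 -0.006 -1.   ] F [0.7 0.6 1.2] w 0.57
wheel_top [([292.2, 213.3], 0.59)]
groove [([346.5, 193.8], 0.72)]
```

View pics/w4.png

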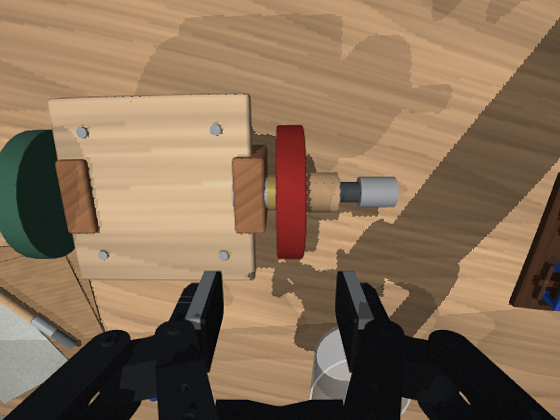

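Call:
step_arm(
  motion=[
    [-0.064, 0.669, 0, 0, 0, -0.093, 110],
    [-0.064, 0.669, 0, 0, 0, -0.093, 110],
    [-0.064, 0.669, 0, 0, 0, -0.093, 110],
    [-0.064, 0.669, 0, 0, 0, -0.093, 110],
    [-0.064, 0.669, 0, 0, 0, -0.093, 110],
    [-0.064, 0.669, 0, 0, 0, -0.093, 110],
    [-0.064, 0.669, -0.1, 0, 0, -0.093, 110],
    [-0.064, 0.669, -0.2, 0, 0, -0.093, 110],
    [-0.064, 0.669, -0.2, 0, 0, -0.093, 110],
    [-0.064, 0.669, -0.2, 0, 0, -0.093, 110],
  ],
)

```text
time: 7.75
tool_pos: [0.5139, 0.2505, 0.1366]
tool_rot: [-0.004, -0.05, 0.999, -0.001]
contact_force: [-0.7, -0.3, 0.6]
gripper_width: 0.572
```

```bash
python3 - <<'E'
from h import *
snap("wrist","w5",["clip_tab","clip_bore","rack"])
d=np.load("w4.npz"); s={k:d[k] for k in("tool_pos","tool_rot")}
u=np.array([np.cos(np.radians(103.6)),np.sin(np.radians(103.6)),0]);v=np.array([u[1],-u[0],0])
for n,uv,z in [("groove",(349,192),.112),("groove",(349,192),.118),("end",(397,192),.122),("endlat",(397,192),.11),("wt",(277,192),.162),("wt",(305,192),.162)]:
    p=plane(d,uv,z,s);print(n,p.round(4),"a",(p@u).round(4),"L",(p@v).round(4))
E
```

```text
t 7.75 tcp [0.5139 0.2505 0.1366] tooly 95.72 tilt [ 0.008 -0.002 -1.   ] F [-0.7 -0.3  0.6] w 0.572
clip_tab [([280.7, 232.3], 0.88), ([450.6, 251.3], 0.75), ([400.6, 84.3], 0.68)]
clip_bore [([422.5, 224.7], 0.87), ([381.7, 85.0], 0.86), ([277.6, 215.3], 0.57)]
rack [([277.0, 256.3], 0.66)]
groove [ 0.5364 -0.0336  0.112 ] a -0.1588 L 0.5135
groove [ 0.535  -0.0351  0.118 ] a -0.1599 L 0.5118
end [ 0.5253 -0.0006  0.122 ] a -0.1241 L 0.5104
endlat [0.5277 0.004  0.11  ] a -0.1202 L 0.5139
wt [ 0.5357 -0.091   0.162 ] a -0.2144 L 0.4993
wt [ 0.5314 -0.0736  0.162 ] a -0.1965 L 0.4992
```

View pics/w5.png

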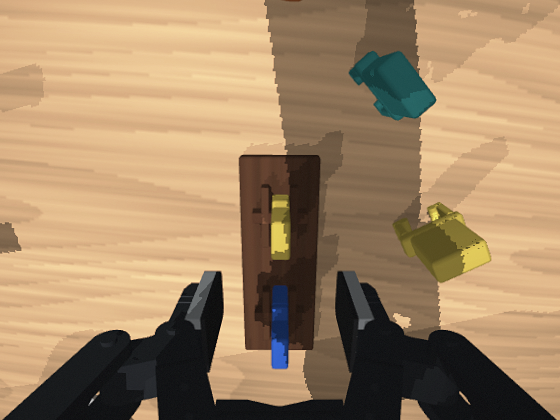

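```bash
python3 - <<'E'
from h import *
d=np.load("w5.npz"); s={k:d[k] for k in("tool_pos","tool_rot")}
P=lambda uv,z:plane(d,uv,z,s).round(4)
print("tab",P((280.7,232.3),.0554),"top edges z.0684",P((272,222),.0684),P((290,222),.0684),P((281,259),.0684),P((281,222),.0684))
print("loose",P((465,260),.065),P((440,282),.065),P((418,225),.02))
print("rack corners",[P(p,.012) for p in [(240,156),(320,156),(312,349),(247,349)]])
im=cv2.imread("pics/w5.png");cv2.imwrite("pics/w5c.png",cv2.resize(im[140:390,200:350],None,fx=2.4,fy=2.4,interpolation=cv2.INTER_CUBIC))
E
```

```text
tab [0.5209 0.2514 0.0554] top edges z.0684 [0.5097 0.245  0.0684] [0.5086 0.2558 0.0684] [0.5337 0.2529 0.0684] [0.5092 0.2504 0.0684]
loose [0.5246 0.3724 0.065 ] [0.5418 0.3596 0.065 ] [0.5184 0.3553 0.02  ]
rack corners [array([0.4816, 0.2178, 0.012 ]), array([0.4757, 0.2756, 0.012 ]), array([0.644 , 0.2916, 0.012 ]), array([0.6498, 0.2349, 0.012 ])]
```

View pics/w5c.png

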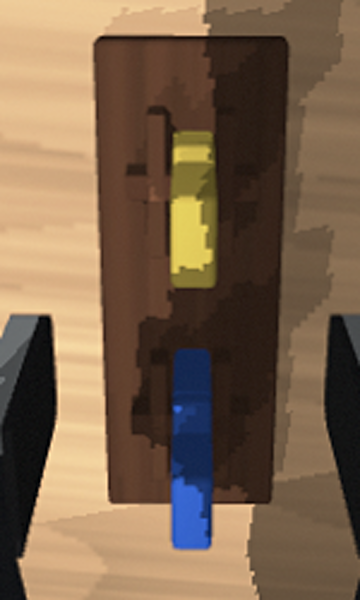

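Call:
step_arm(
  motion=[
    [0.006, 0.001, -0.03, 0, 0, 0, 110],
    [0.006, 0.001, -0.09, 0, 0, 0, 110],
    [0.006, 0.001, -0.09, 0, 0, 0, 110],
    [0.006, 0.001, -0.09, 0, 0, 0, 110],
  ],
)

```text
time: 8.35
tool_pos: [0.5193, 0.2517, 0.0955]
tool_rot: [-0.001, -0.05, 0.999, -0.0]
contact_force: [0.3, -0.5, 0.4]
gripper_width: 0.571
```

```bash
python3 - <<'E'
from h import *
snap("wrist","w6",["clip_tab","wide_clip_tab"])
d=np.load("w6.npz"); s={k:d[k] for k in("tool_pos","tool_rot")}
E
```

```text
t 8.35 tcp [0.5193 0.2517 0.0955] tooly 95.69 tilt [ 0.001 -0.    -1.   ] F [ 0.3 -0.5  0.4] w 0.571
clip_tab [([280.2, 249.0], 0.88), ([484.1, 268.4], 0.6)]
wide_clip_tab [([278.3, 374.3], 0.57), ([282.7, 245.8], 0.16)]
```

View pics/w6.png

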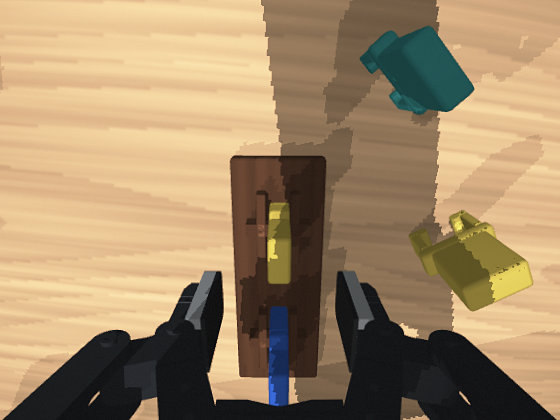

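Call:
step_arm(
  motion=[
    [0.003, 0, -0.05, 0, 0, 0, 110],
    [0.003, 0, -0.1, 0, 0, 0, 110],
    [0.003, 0, -0.114, 0, 0, 0, 110],
    [0.003, 0, -0.114, 0, 0, 0, 110],
    [0.003, 0, -0.114, 0, 0, 0, 110],
  ],
)

```text
time: 9.0
tool_pos: [0.522, 0.2525, 0.0404]
tool_rot: [0.001, -0.05, 0.999, 0.0]
contact_force: [0.5, -0.9, -0.2]
gripper_width: 0.569
```

```bash
python3 - <<'E'
from h import *
snap("wrist","w7",[])
E
```

```text
t 9.0 tcp [0.522  0.2525 0.0404] tooly 95.72 tilt [-0.002  0.    -1.   ] F [ 0.5 -0.9 -0.2] w 0.569
```

View pics/w7.png

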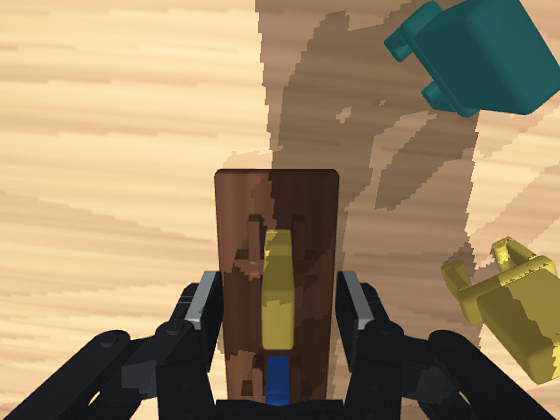

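Call:
step_arm(
  motion=[
    [0, 0, -0.003, 0, 0, 0, 255],
    [0, 0, -0.003, 0, 0, 0, 255],
    [0, 0, -0.003, 0, 0, 0, 255],
    [0, 0, -0.003, 0, 0, 0, 255],
    [0, 0, -0.003, 0, 0, 0, 255],
    [0, 0, -0.003, 0, 0, 0, 255],
    [0, 0, -0.003, 0, 0, 0, 255],
  ],
)

```text
time: 9.75
tool_pos: [0.5215, 0.2523, 0.0381]
tool_rot: [0.001, -0.05, 0.999, 0.0]
contact_force: [-0.1, 0.8, 5.4]
gripper_width: 0.129
```

Call:
step_arm(
  motion=[
    [0, 0, 0.02, 0, 0, 0, 255],
    [0, 0, 0.06, 0, 0, 0, 255],
    [0, 0, 0.14, 0, 0, 0, 255],
    [0, 0, 0.24, 0, 0, 0, 255],
    [0, 0, 0.32, 0, 0, 0, 255],
    [0, 0, 0.32, 0, 0, 0, 255],
    [0, 0, 0.32, 0, 0, 0, 255],
  ],
)

```text
time: 10.45
tool_pos: [0.5214, 0.2522, 0.1987]
tool_rot: [0.001, -0.05, 0.999, 0.0]
contact_force: [0.1, -0.8, -1.2]
gripper_width: 0.131
```

```bash
python3 - <<'E'
from h import *
snap("wrist","w8",["clip_tab","clip_bore"]); snap("scene","s8",["clip_bore","clip_tab"])
im=cv2.imread("pics/s8.png");cv2.imwrite("pics/s8c.png",cv2.resize(im[140:350,240:480],None,fx=2.8,fy=2.8,interpolation=cv2.INTER_CUBIC))
E
```

```text
t 10.45 tcp [0.5214 0.2522 0.1987] tooly 95.71 tilt [-0.002  0.    -1.   ] F [ 0.1 -0.8 -1.2] w 0.131
clip_tab [([372.9, 74.0], 0.88), ([418.2, 206.9], 0.7), ([280.2, 304.9], 0.63), ([81.6, 394.5], 0.52)]
clip_bore [([361.1, 72.2], 0.92), ([282.1, 265.2], 0.9), ([397.3, 194.6], 0.8)]
t 10.6 tcp [0.5196 0.2516 0.1948] tooly 95.71 tilt [ 0.004 -0.001 -1.   ] F [-0.7 -0.8 -0.9] w 0.13
clip_bore [([383.0, 293.3], 0.87), ([334.0, 236.0], 0.73), ([361.7, 332.2], 0.65), ([241.4, 174.5], 0.27)]
clip_tab [([367.8, 317.4], 0.6), ([386.2, 280.9], 0.6), ([340.5, 218.4], 0.51), ([310.8, 312.5], 0.38)]
```

View pics/w8.png

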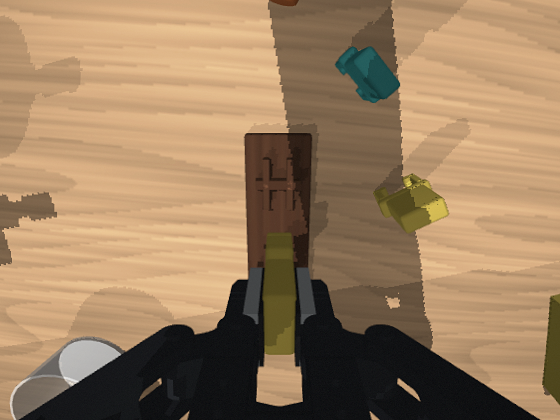

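View pics/s8c.png

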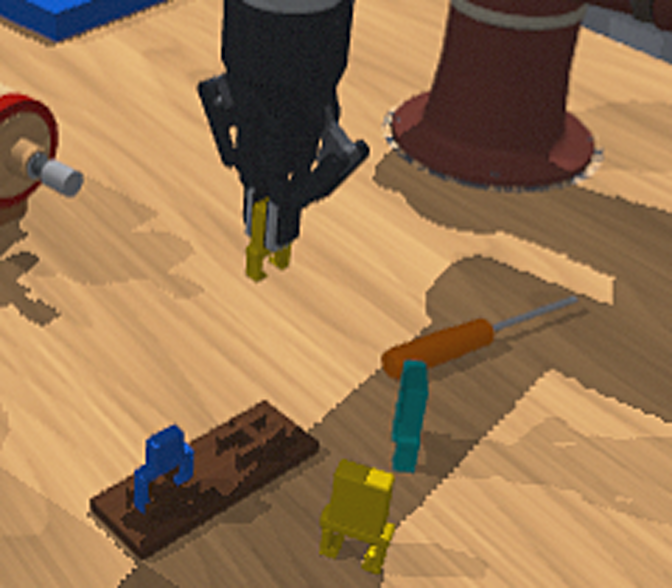

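```bash
python3 - <<'E'
from h import *
d=np.load("w8.npz");H=np.linalg.inv(d["hand_eye"])
for off in (-3,0,3):
  X=np.array([[17+off,0,26],[17+off,0,1.6],[13+off,0,1.6],[13+off,0,-30.4],[-13+off,0,-30.4]])/1000
  print(off,cv2.projectPoints(X,cv2.Rodrigues(H[:3,:3])[0],H[:3,3],d["mtx"],d["dist"])[0][:,0].round(1).tolist())
im=cv2.imread("pics/w8.png");cv2.imwrite("pics/w8c.png",cv2.resize(im[220:370,220:340],None,fx=4,fy=4,interpolation=cv2.INTER_CUBIC))
E
```

```text
-3 [[280.3, 232.7], [280.5, 253.9], [280.5, 262.4], [280.7, 303.0], [280.6, 362.4]]
0 [[280.3, 227.0], [280.5, 247.5], [280.5, 256.0], [280.7, 295.6], [280.6, 356.0]]
3 [[280.3, 221.2], [280.5, 241.0], [280.5, 249.6], [280.8, 288.0], [280.6, 349.4]]
```

View pics/w8c.png

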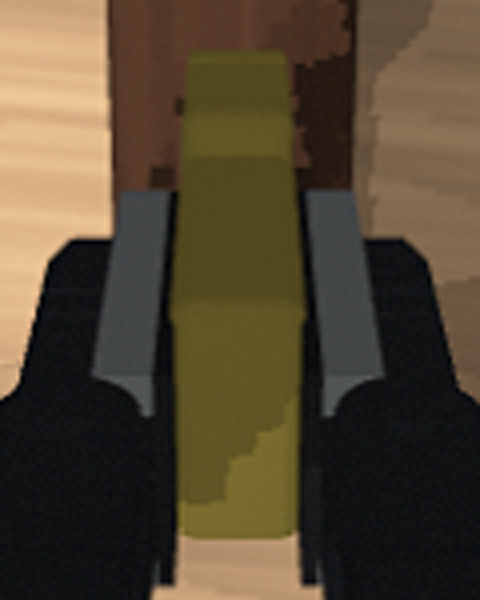

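Call:
step_arm(
  motion=[
    [0.03, -0.572, 0.02, 0, 0, 0.092, 255],
    [0.03, -0.572, 0.02, 0, 0, 0.092, 255],
    [0.03, -0.572, 0.02, 0, 0, 0.092, 255],
    [0.03, -0.572, 0.02, 0, 0, 0.092, 255],
    [0.03, -0.572, 0.02, 0, 0, 0.092, 255],
    [0.03, -0.572, 0.02, 0, 0, 0.092, 255],
    [0.03, -0.572, 0, 0, 0, 0.092, 255],
    [0.03, -0.572, -0.03, 0, 0, 0.092, 255],
    [0.03, -0.572, -0.06, 0, 0, 0.092, 255],
    [0.03, -0.572, -0.06, 0, 0, 0.092, 255],
  ],
)

```text
time: 11.75
tool_pos: [0.5335, -0.0322, 0.1628]
tool_rot: [-0.004, -0.12, 0.993, 0.001]
contact_force: [-0.3, 0.4, -0.1]
gripper_width: 0.127
```

```bash
python3 - <<'E'
from h import *
snap("scene","s9",[]);f,s=snap("wrist","w9",["groove","clip_bore"])
p=s["tool_pos"];u=np.array([np.cos(np.radians(103.6)),np.sin(np.radians(103.6)),0]);v=np.array([u[1],-u[0],0])
print("a",p@u,"L",p@v)
im=cv2.imread("pics/s9.png");cv2.imwrite("pics/s9c.png",cv2.resize(im[110:260,170:350],None,fx=3.8,fy=3.8,interpolation=cv2.INTER_CUBIC))
im=cv2.imread("pics/w9.png");cv2.imwrite("pics/w9c.png",cv2.resize(im[140:390,160:440],None,fx=2.3,fy=2.3,interpolation=cv2.INTER_CUBIC))
E
```

```text
t 11.75 tcp [ 0.5335 -0.0322  0.1628] tooly 103.73 tilt [ 0.007  0.003 -1.   ] F [-0.3  0.4 -0.1] w 0.127
t 11.8 tcp [ 0.5344 -0.0324  0.1645] tooly 103.73 tilt [ 0.005  0.002 -1.   ] F [-0.7 -1.1  0. ] w 0.132
groove [([276.8, 243.1], 0.73)]
clip_bore [([276.9, 268.0], 0.66)]
a -0.15711896578950296 L 0.5118172521850003
```

View pics/w9c.png

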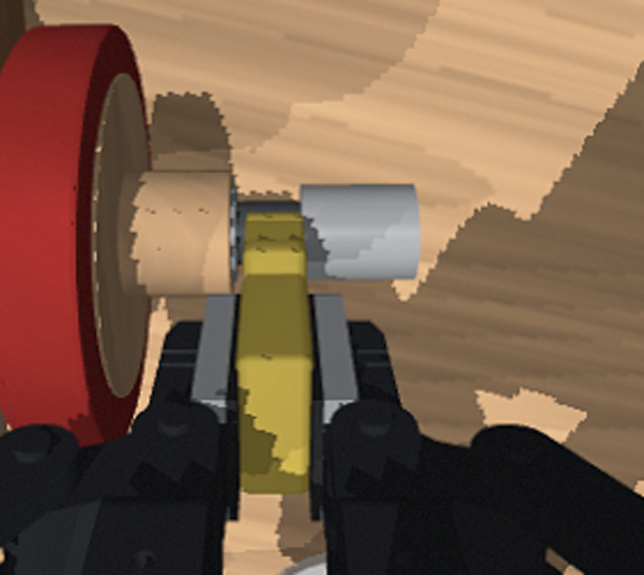

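View pics/s9c.png

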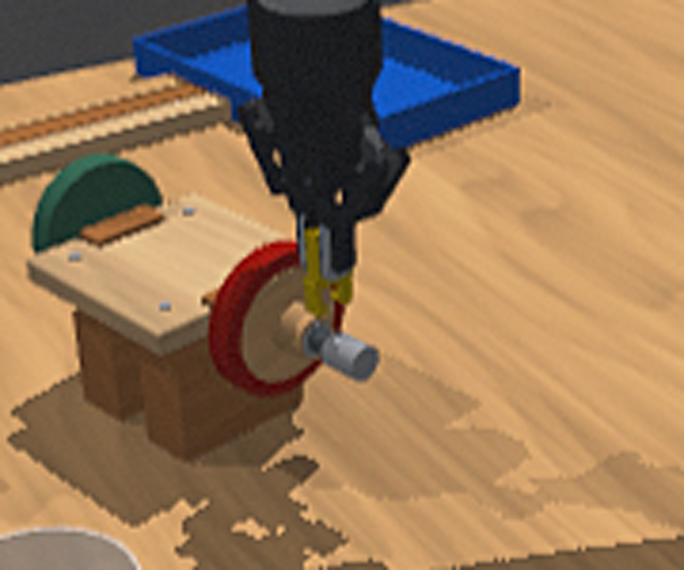

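Call:
step_arm(
  motion=[
    [0, 0, -0.01, 0, 0, 0, 255],
    [0, 0, -0.02, 0, 0, 0, 255],
    [0, 0, -0.02, 0, 0, 0, 255],
    [0, 0, -0.02, 0, 0, 0, 255],
    [0, 0, -0.02, 0, 0, 0, 255],
    [0, 0, -0.02, 0, 0, 0, 255],
  ],
)

```text
time: 12.55
tool_pos: [0.5361, -0.034, 0.1576]
tool_rot: [0.0, -0.119, 0.993, -0.0]
contact_force: [-0.5, 0.8, -0.7]
gripper_width: 0.131
```

```bash
python3 - <<'E'
from h import *
snap("scene","s10",[]);f,s=snap("wrist","w10",["groove","clip_bore"])
p=s["tool_pos"];u=np.array([np.cos(np.radians(103.6)),np.sin(np.radians(103.6)),0]);v=np.array([u[1],-u[0],0])
print("a",p@u,"L",p@v)
im=cv2.imread("pics/w10.png");cv2.imwrite("pics/w10c.png",cv2.resize(im[200:320,220:380],None,fx=4.5,fy=4.5,interpolation=cv2.INTER_CUBIC))
d=f;st=s
for n,uv,z in [("axlerow top",(360,219.5),.11),("axlerow bot",(360,261),.11)]:
    q=plane(d,uv,z,st);print(n,(q@v).round(4))
E
```

```text
t 12.55 tcp [ 0.5361 -0.034   0.1576] tooly 103.61 tilt [-0. -0. -1.] F [-0.5  0.8 -0.7] w 0.131
t 12.6 tcp [ 0.5361 -0.034   0.1576] tooly 103.61 tilt [-0. -0. -1.] F [-0.3 -1.3 -0.2] w 0.131
groove [([283.1, 241.6], 0.68)]
clip_bore [([278.6, 267.3], 0.73), ([172.4, 293.6], 0.22)]
a -0.1590957381767275 L 0.5130963514672783
axlerow top 0.4998
axlerow bot 0.525
```

View pics/w10c.png

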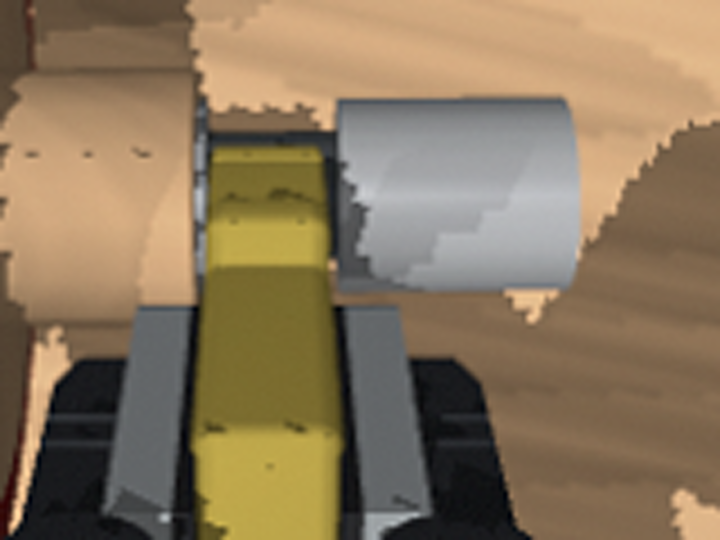

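Call:
step_arm(
  motion=[
    [0.0005, 0.0012, -0.008, 0, 0, 0, 255],
    [0.0005, 0.0012, -0.018, 0, 0, 0, 255],
    [0.0005, 0.0012, -0.028, 0, 0, 0, 255],
    [0.0005, 0.0012, -0.034, 0, 0, 0, 255],
    [0.0005, 0.0012, -0.034, 0, 0, 0, 255],
    [0.0005, 0.0012, -0.034, 0, 0, 0, 255],
  ],
)

```text
time: 13.35
tool_pos: [0.5361, -0.0333, 0.1402]
tool_rot: [-0.0, -0.119, 0.993, 0.0]
contact_force: [0.7, -0.7, -0.1]
gripper_width: 0.13
```

```bash
python3 - <<'E'
from h import *
snap("scene","s11",[]);f,s=snap("wrist","w11",[])
im=cv2.imread("pics/w11.png");cv2.imwrite("pics/w11c.png",cv2.resize(im[200:320,220:380],None,fx=4.5,fy=4.5,interpolation=cv2.INTER_CUBIC))
im=cv2.imread("pics/s11.png");cv2.imwrite("pics/s11c.png",cv2.resize(im[150:230,210:310],None,fx=6,fy=6,interpolation=cv2.INTER_CUBIC))
E
```

```text
t 13.35 tcp [ 0.5361 -0.0333  0.1402] tooly 103.62 tilt [ 0.  0. -1.] F [ 0.7 -0.7 -0.1] w 0.13
t 13.4 tcp [ 0.5362 -0.0333  0.1403] tooly 103.62 tilt [ 0. -0. -1.] F [ 0.5  0.1 -1.2] w 0.127
```

View pics/w11c.png

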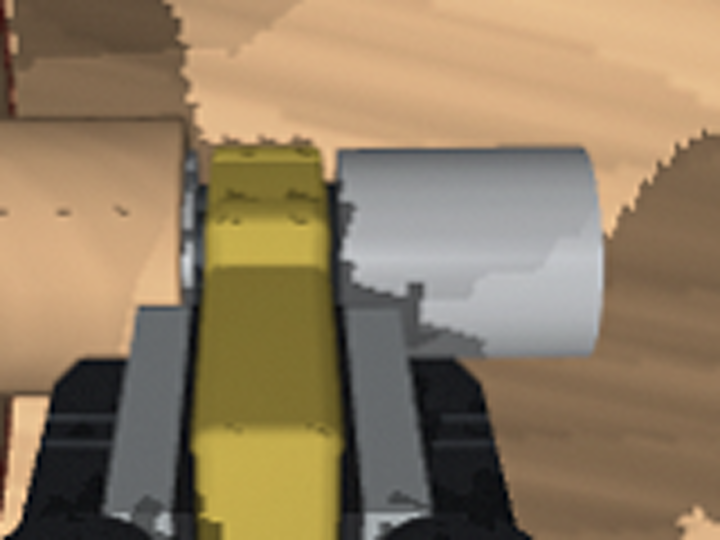

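View pics/s11c.png

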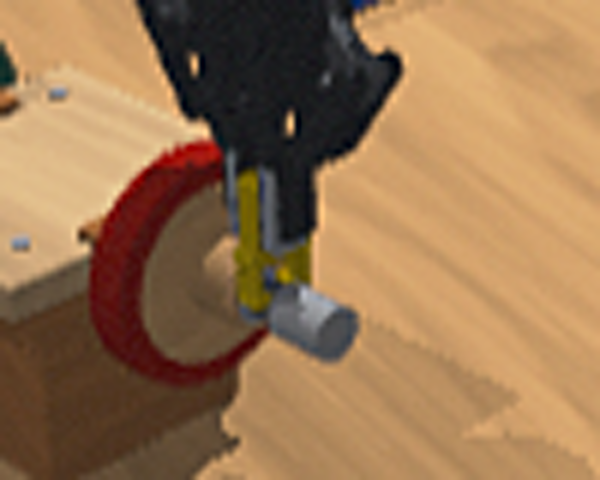

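Call:
step_arm(
  motion=[
    [0, 0.0005, -0.003, 0, 0, 0, 255],
    [0, 0.0005, -0.006, 0, 0, 0, 255],
    [0, 0.0005, -0.009, 0, 0, 0, 255],
    [0, 0.0005, -0.012, 0, 0, 0, 255],
  ],
)

```text
time: 13.85
tool_pos: [0.5372, -0.0335, 0.1374]
tool_rot: [0.001, -0.119, 0.993, -0.001]
contact_force: [-5.9, -0.4, 14.7]
gripper_width: 0.135
```

Call:
step_arm(
  motion=[
    [0, 0, -0.003, 0, 0, 0, 255],
    [0, 0, -0.006, 0, 0, 0, 255],
    [0, 0, -0.009, 0, 0, 0, 255],
    [0, 0, -0.012, 0, 0, 0, 255],
  ],
)

```text
time: 14.25
tool_pos: [0.5364, -0.0333, 0.1285]
tool_rot: [0.0, -0.119, 0.993, -0.0]
contact_force: [0.0, -0.0, -2.6]
gripper_width: 0.135
```

Call:
step_arm(
  motion=[
    [0, 0, -0.003, 0, 0, 0, 255],
    [0, 0, -0.006, 0, 0, 0, 255],
    [0, 0, -0.008, 0, 0, 0, 255],
    [0, 0, -0.008, 0, 0, 0, 255],
  ],
)

```text
time: 14.65
tool_pos: [0.5363, -0.033, 0.1261]
tool_rot: [-0.0, -0.119, 0.993, 0.0]
contact_force: [-4.5, 0.2, 10.1]
gripper_width: 0.124
```

```bash
python3 - <<'E'
from h import *
snap("wrist","w12",[])
im=cv2.imread("pics/w12.png");cv2.imwrite("pics/w12c.png",cv2.resize(im[200:320,220:380],None,fx=4.5,fy=4.5,interpolation=cv2.INTER_CUBIC))
E
```

```text
t 14.65 tcp [ 0.5363 -0.033   0.1261] tooly 103.63 tilt [ 0.001  0.    -1.   ] F [-4.5  0.2 10.1] w 0.124
```

View pics/w12c.png

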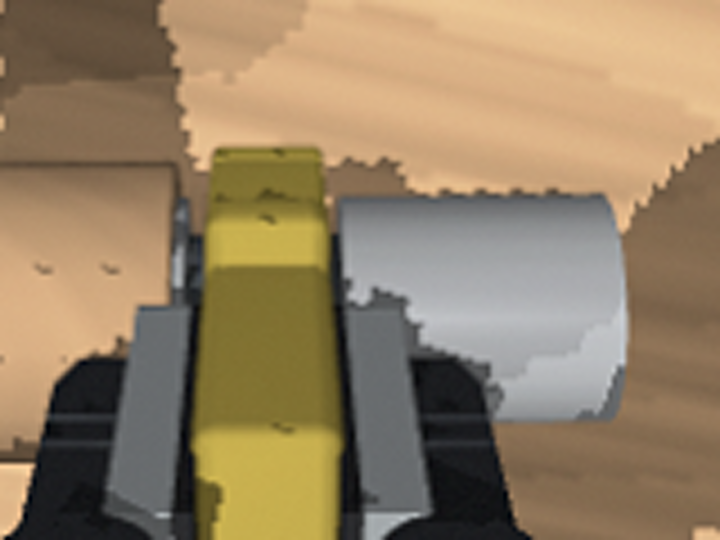

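Call:
step_arm(
  motion=[
    [0, 0, -0.003, 0, 0, 0, 255],
    [0, 0, -0.006, 0, 0, 0, 255],
    [0, 0, -0.006, 0, 0, 0, 255],
  ],
)

```text
time: 15.0
tool_pos: [0.5364, -0.033, 0.1259]
tool_rot: [-0.001, -0.119, 0.993, 0.0]
contact_force: [-13.7, 1.8, 23.1]
gripper_width: 0.13
```

Call:
step_arm(
  motion=[
    [0, 0, 0.004, 0, 0, 0, 255],
    [0, 0, 0.008, 0, 0, 0, 255],
    [0, 0, 0.009, 0, 0, 0, 175],
    [0, 0, 0.009, 0, 0, 0, 175],
    [0, 0, 0.009, 0, 0, 0, 175],
  ],
)

```text
time: 15.5
tool_pos: [0.5363, -0.0328, 0.1257]
tool_rot: [0.0, -0.119, 0.993, 0.0]
contact_force: [0.4, 2.5, 2.0]
gripper_width: 0.312
```

Call:
step_arm(
  motion=[
    [0, 0, 0.02, 0, 0, 0, 175],
    [0, 0, 0.06, 0, 0, 0, 175],
    [0, 0, 0.12, 0, 0, 0, 175],
    [0, 0, 0.14, 0, 0, 0, 175],
    [0, 0, 0.14, 0, 0, 0, 175],
  ],
)

```text
time: 16.0
tool_pos: [0.5375, -0.0334, 0.1981]
tool_rot: [0.002, -0.119, 0.993, -0.001]
contact_force: [0.4, 0.5, -0.5]
gripper_width: 0.313
```

```bash
python3 - <<'E'
from h import *
f,s=snap("scene","s13",["clip_bore","clip_tab","wheel_top","groove"]);
f,s=snap("wrist","w13",["clip_bore","clip_tab","groove"])
for n,(a,b,c,d) in dict(s13=(150,230,210,310),w13=(110,310,200,460)).items():
    im=cv2.imread(f"pics/{n}.png")[a:b,c:d]; k=600/im.shape[1]*1.0
    cv2.imwrite(f"pics/{n}c.png",cv2.resize(im,None,fx=k,fy=k,interpolation=cv2.INTER_CUBIC))
E
```

```text
t 16.0 tcp [ 0.5375 -0.0334  0.1981] tooly 103.61 tilt [-0.004 -0.002 -1.   ] F [ 0.4  0.5 -0.5] w 0.313
clip_bore [([385.8, 294.2], 0.91), ([361.7, 333.4], 0.87), ([256.5, 201.7], 0.77)]
clip_tab [([368.1, 316.7], 0.7), ([388.2, 277.8], 0.59), ([253.1, 189.2], 0.56)]
wheel_top [([244.4, 176.6], 0.66)]
groove [([257.3, 199.8], 0.9)]
t 16.25 tcp [ 0.5353 -0.0329  0.1939] tooly 103.62 tilt [ 0.003  0.001 -1.   ] F [0.4 0.4 0.7] w 0.316
clip_bore [([278.2, 221.5], 0.56)]
clip_tab [([277.6, 240.5], 0.67)]
groove [([279.0, 221.6], 0.8)]
```

View pics/s13c.png

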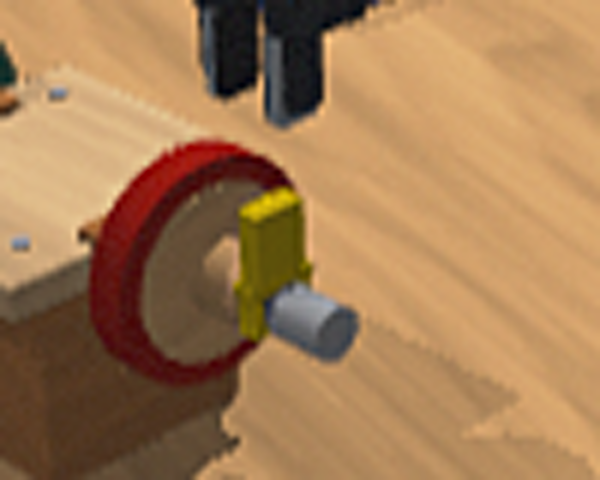

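View pics/w13c.png

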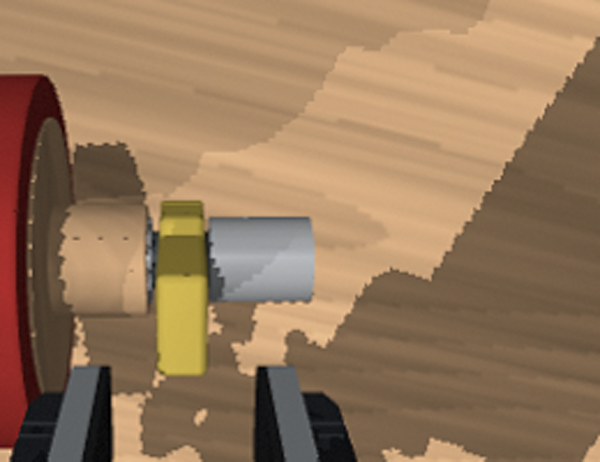

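Call:
step_arm(
  motion=[
    [0, 0, 0, 0, 0, 0, 255],
    [0, 0, 0, 0, 0, 0, 255],
    [0, 0, 0, 0, 0, 0, 255],
    [0, 0, -0.02, 0, 0, 0, 255],
    [0, 0, -0.045, 0, 0, 0, 255],
    [0, 0, -0.065, 0, 0, 0, 255],
    [0, 0, -0.068, 0, 0, 0, 255],
    [0, 0, -0.068, 0, 0, 0, 255],
  ],
)

```text
time: 17.25
tool_pos: [0.5357, -0.0329, 0.1607]
tool_rot: [-0.001, -0.119, 0.993, 0.0]
contact_force: [0.2, -0.1, -0.1]
gripper_width: 0.0
```

Call:
step_arm(
  motion=[
    [0, 0, -0.003, 0, 0, 0, 255],
    [0, 0, -0.006, 0, 0, 0, 255],
    [0, 0, -0.01, 0, 0, 0, 255],
    [0, 0, -0.01, 0, 0, 0, 255],
  ],
)

```text
time: 17.65
tool_pos: [0.5362, -0.0331, 0.1567]
tool_rot: [-0.0, -0.119, 0.993, 0.0]
contact_force: [0.1, 1.2, 0.6]
gripper_width: 0.002
```

Call:
step_arm(
  motion=[
    [0, 0, -0.002, 0, 0, 0, 255],
    [0, 0, -0.004, 0, 0, 0, 255],
    [0, 0, -0.006, 0, 0, 0, 255],
    [0, 0, -0.006, 0, 0, 0, 255],
  ],
)

```text
time: 18.05
tool_pos: [0.5377, -0.0333, 0.1564]
tool_rot: [0.002, -0.119, 0.993, -0.001]
contact_force: [-0.7, 0.4, 7.1]
gripper_width: 0.003
```

Call:
step_arm(
  motion=[
    [0, 0, -0.003, 0, 0, 0, 255],
    [0, 0, -0.006, 0, 0, 0, 255],
    [0, 0, -0.006, 0, 0, 0, 255],
  ],
)

```text
time: 18.35
tool_pos: [0.5394, -0.0336, 0.1564]
tool_rot: [0.004, -0.119, 0.993, -0.001]
contact_force: [-1.8, 0.9, 15.5]
gripper_width: 0.002
```

Call:
step_arm(
  motion=[
    [0, 0, 0.01, 0, 0, 0, 255],
    [0, 0, 0.06, 0, 0, 0, 255],
    [0, 0, 0.14, 0, 0, 0, 255],
    [0, 0, 0.22, 0, 0, 0, 255],
    [0, 0, 0.26, 0, 0, 0, 0],
    [0, 0, 0.26, 0, 0, 0, 0],
    [0, 0, 0.26, 0, 0, 0, 0],
    [0, 0, 0.26, 0, 0, 0, 0],
    [0, 0, 0.26, 0, 0, 0, 0],
  ],
)

```text
time: 19.25
tool_pos: [0.5353, -0.0329, 0.2785]
tool_rot: [-0.002, -0.119, 0.993, 0.001]
contact_force: [0.5, -0.9, 0.7]
gripper_width: 0.848
```

```bash
python3 - <<'E'
from h import *
f,s=snap("scene","s14",["clip_bore","clip_tab","wheel_top","groove"]);S=f
g,s=snap("top","t14",["clip_tab","wheel_top","groove"])
snap("wrist","w14",[])
im=cv2.imread("pics/s14.png")[150:230,210:310];cv2.imwrite("pics/s14c.png",cv2.resize(im,None,fx=6,fy=6,interpolation=cv2.INTER_CUBIC))
print("expected px tab/bore/wheeltop", proj(S,[[.5365,-.0335,.144],[.5365,-.0335,.11],[.5473,-.0782,.162]]).round(1).tolist())
E
```

```text
t 19.25 tcp [ 0.5353 -0.0329  0.2785] tooly 103.62 tilt [ 0.003  0.002 -1.   ] F [ 0.5 -0.9  0.7] w 0.848
clip_bore [([364.5, 334.6], 0.93), ([383.6, 297.5], 0.69), ([254.7, 201.1], 0.62)]
clip_tab [([388.1, 279.3], 0.74), ([368.1, 319.1], 0.66)]
wheel_top [([244.5, 174.4], 0.58)]
groove [([256.0, 202.4], 0.67), ([255.6, 201.4], 0.45), ([242.5, 176.0], 0.16)]
t 19.5 tcp [ 0.5361 -0.033   0.2802] tooly 103.62 tilt [ 0.001  0.    -1.   ] F [-0.3  0.2  0.3] w 0.995
clip_tab [([195.4, 253.0], 0.74), ([221.4, 308.3], 0.58), ([176.8, 219.4], 0.54)]
wheel_top [([355.0, 201.3], 0.58)]
groove [([331.7, 207.5], 0.81)]
t 19.7 tcp [ 0.5363 -0.033   0.2808] tooly 103.62 tilt [-0. -0. -1.] F [0.7 0.1 0.3] w 1.004
expected px tab/bore/wheeltop [[254.8, 188.1], [255.3, 200.4], [241.8, 175.1]]
```

View pics/s14.png

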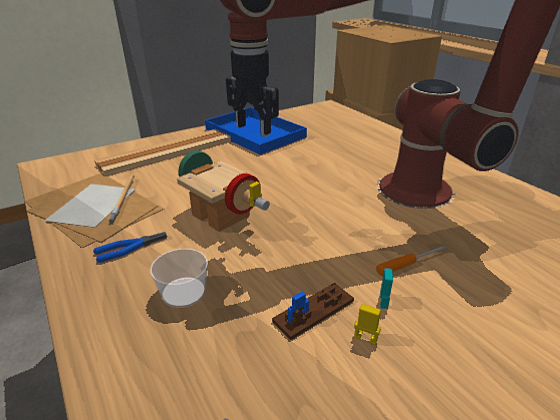

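View pics/w14.png

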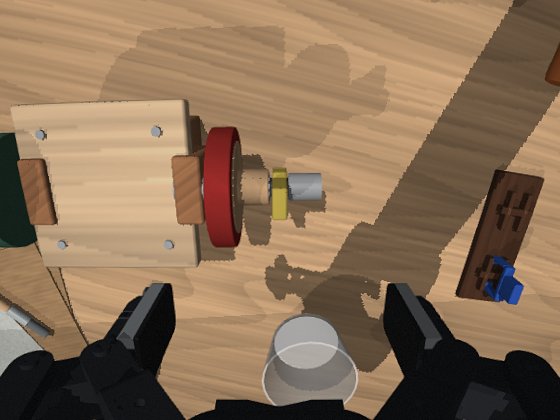

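View pics/s14c.png

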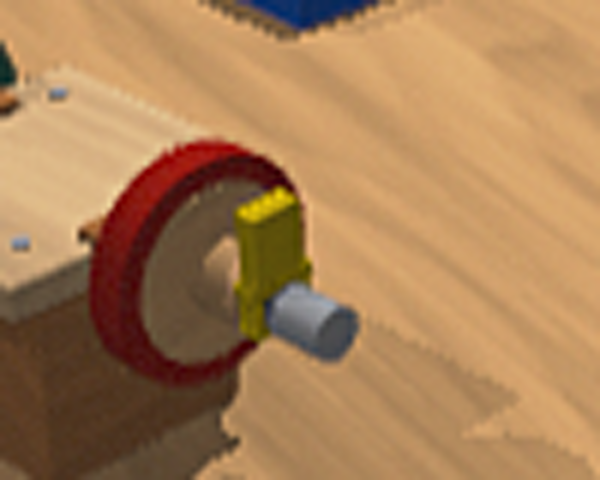

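```bash
python3 -c "
from h import *
print(manip.job_done())"
```

```text
the job is handed in; nothing more can be done
None
```

The red wheel is home against the brass collar and the yellow clip is seated in the axle groove. I handed the job in about 20 s in, with the gripper open and clear of everything.

- **Wheel:** I gripped the rim and slid it about 33 mm along the axle. It met a hard stop: the force rose to about 20 N with no further travel. Pictures afterwards showed the groove uncovered.
- **Choice of clip:** I took the smaller yellow clip from the rack. I left the turquoise one, the larger loose yellow one and the blue one where they were.
- **Clip:** I centred the clip to about 0.3 mm along the groove. It took about 15 N to push over, then the force dropped to zero as it snapped on, and it stopped at seated height.
- **Seating check:** The fingertips were also near the hub when the clip stopped, so that stop alone was not proof. I let go and pressed on the tab from above with closed fingers. They met it at 156.5 mm (157 mm expected when seated) and it did not give under 15 N.

**Checks that disagreed:**
- Camera estimates of the groove's position along the axle varied by 1–3 mm. I relied mainly on the wheel's home position.
- In the last pictures the trained network reported the clip's tab only at other clips and one wrong spot. It did find the bore point within a pixel of where it should be, and the pictures clearly show the clip on the axle.

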